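Clip cross-lock tweezers onto a doubled fence picket

TASK

In one of the two white model fences a bare wooden strip stands against a tall picket and needs clamping. Squeeze the self-closing tweezers open by their grips, lift them off the wooden rest, lower the open jaws from above over the top of that doubled picket and let go, so that they pinch strip and picket together, centred on the picket and standing upright.

Things in the scene. Friction and masses are not known exactly. Their poses are not given: they have to be found in the camera images.
- tweezers: Self-closing cross-lock tweezers, steel, 100 mm tall, 48 g, clipped upright, jaws down, on the 8 mm blade (top 60 mm above the table) of a fixed wooden rest. Origin midway between the jaw tips, at their lower end, at first 45 mm above the table. z up to the rear end, x the way jaws and grips open and close, y along the blade. Jaw pads: 12 mm wide (y), 22 mm tall from the origin up, 3 mm thick.
- tweezers_grips (a point): Midpoint between the tweezers' two dark wooden grips, 64 mm above their origin, same axes. Each grip is a plate 14 mm wide (y), 20 mm tall; about 41 mm over their outer faces (x) as clipped. Squeezed to 33 mm (8 to 12 N) they are parallel and at their stop, the jaws fully open. The rear end is 36 mm higher. Let go, the jaws spring shut with about 3 N.
- tweezers_arm (a joint): Opening of the tweezers, angle of each arm (both move alike): 0 = jaw gap 8 mm (as on the rest and on the doubled picket), 0.11 rad = squeezed to the stop, jaw gap 29 mm at the tips and 24 mm at the pads' top, -0.04 = shut on nothing. The arms cross above the pads, so a part can go in at most 22 mm.
- double_top (a point): Centre of the flat top, 82 mm above the table, of the doubled picket: white picket and bare wooden strip face to face, together 8 mm thick (x, across the fence), 16 mm wide (y, along it), z up. Second from the end of a fixed fence 140 mm long, 19 mm taller than its other pickets (pointed, single, 4 mm thick, 28 mm apart). The other fence has ordinary pickets only.
Mind the look-alikes: they are no part of the job. There is more than one size of the tweezers; the job needs the middle-sized.

How it is judged:
By the outcome, as a careful person would: the job done as asked, in the order asked, and still so for the second after the job is handed in, with the robot touching nothing.
It also fails if it takes over 43 s, if anything falls off the work surface, if the arm or the gripper's body presses on something with over 40 N, if the wrist force passes 120 N, or if a joint passes its speed limit or range.

ROBOT

A 6-joint arm with a two-finger parallel gripper is mounted at the origin on the work surface. World frame = base frame: x ahead of the robot, y to its left, z up, the work surface at z = 0. Lengths are in m, angles in degrees, forces in N, time in s.
With the tool pointing down it reaches from about 0.325 to 0.75 m from the base axis. Payload 7.6 kg.
Tool frame: the origin (TCP) lies midway between the tips of the shut fingers; the grasp point (between the pads) lies 19 mm behind it; z points along the fingers, y is the line along which they close (so a half turn about z gives the same grasp; the last joint's range is limited). The gripper opens to 85 mm and grips with 20 to 120 N. Pads are 22 mm wide; open, the fingers measure 114 mm over their backs; the gripper's body (76 mm by 85 mm) begins 54 mm behind the grasp point. The pads swing forward as they close: fully open they stand 13 mm farther back than shut.
Start: joints at [60.946, 2.991, 80.254, -0, 96.75, -4.028], TCP at [0.222, 0.476, 0.231] pointing down, gripper open.
Joint ranges: [-166.34, 166.34], [-52.06, 124.39], [6.96, 135.62], [-60.46, 240.46], [14.63, 156.25], [-167.68, 167.68]. Speed limits (degrees/s): [147.25, 147.25, 172.46, 180, 180, 180].

INTERFACE

Orientations are given as a 3x3 rotation matrix whose columns are the frame's x, y, z axes.
In Python, from plant import telemetry, eyes, ticket gives the robot as it stands.
- The arm moves only by the tool servo_tool, never from a script. Its argument "targets" is a list of rows, each a list of 3 entries, a list of its own where there are three numbers: the shift along the tool's x, y, z in m, then the turn, a rotation vector about the tool's x, y, z in rad, then the gripper command: -1 is shut, 1 is fully open, values between are in proportion. In form: [[[tx, ty, tz], [rx, ry, rz], claw], ...]. A call has 1 to 12 rows; each row is the pose to reach, as a shift and turn from the pose commanded when the call began, along the tool's axes at that moment; what a row does not reach only later rows make up. A row lasts 1/8 s, in which the tool goes at most 62.5 mm and 10.7 degrees, less where a joint would pass 70% of its speed; a pose out of reach is approached as far as the arm can. A call with a gripper value outside its range is refused whole. The fingers move at their own pace and stop on an object; "newtons" is the grip in N (left out, the last holds). Time passes only in rows, so rows that repeat a pose let the fingers close. It gives the time, the measured TCP pose, the force, the opening and the grip force at its end, in the units of the state.
- telemetry.state(): the state, without advancing time (a new reading comes with each control period).
- eyes.snapshot(name): name is "side" or "top" or "wrist"; returns a dict with "pixels" (420x560x3 uint8, blue, green, red), "fx", "fy", "cx", "cy" (pixels), "k1" (the pictures are not rectified: a ray, as slopes to the right and down, at radius r is drawn at 1 + k1 r^2 times it, then the intrinsics apply), "R" (3x3) and "t" (3): a world point X has camera coordinates R X + t; the wrist camera has in their place "T_tool_cam" (4x4, takes a point from camera to tool coordinates, whose origin is the TCP and whose axes are the flange's). Camera axes: x right, y down, z forward; pixel columns grow to the right and rows downward; lengths in m; the calibration is good to about 2 mm. A picture is of the moment at which its call begins: read the wrist's pose just before it. There is no depth.
- ticket.sign_off(): hands the job in; it is judged then, once.
The state is a dict: "time": time; "joints": joint angles; "qd": joint speeds; "joint_efforts": joint torques, N m; "tcp_pos": TCP position; "orientation": TCP orientation; "wrist_force": force on the tool from outside, world axes, zero at the start; "ft_torque": the same for the moment, N m; "width": finger opening in m; "finger_force": force on a finger pad.
Only numpy, scipy, OpenCV 4.12 (cv2) and the standard library are available. Lean on these libraries where they do the work, as an engineer would, in place of code of your own. Each camera call takes 0.05 s, during which the arm holds its last target. There are 200 camera calls.

## Working session

There is one attempt and no reset: what is moved stays moved. The work goes in short steps, Python scripts to look and compute and a tool call to move; the robot and the scene stay as the last step left them, time stands still between calls to the robot, and variables do not carry over. Pictures are saved under pics/ and viewed, at most 10 in all, crops included, and the job is handed in when it is done.

Besides the shell and the picture viewer there is one more tool, called after "Emit:" as name(argument=value, ...) on one line, values as JSON. servo_tool: Moves the arm, as the interface text tells. Its arguments: {"type":"object","properties":{"targets":{"type":"array","items":{"type":"array"}},"newtons":{"type":"number"}},"required":["targets"]}

```bash
mkdir -p pics; ls
cat > h.py <<'E'
import numpy as np, cv2, json
from plant import telemetry, eyes, ticket
def snap(n,f):
    s=telemetry.state(); d=eyes.snapshot(n); cv2.imwrite(f'pics/{f}.png',d['pixels'])
    if n=='wrist':
        T=np.array(d['T_tool_cam']);Rt=np.array(s['orientation']);p=np.array(s['tcp_pos'])
        Rc=Rt@T[:3,:3]; c=Rt@T[:3,3]+p; d['R']=Rc.T; d['t']=-Rc.T@c
    d={k:np.array(v) for k,v in d.items()}; np.savez(f'pics/{f}.npz',**d); return d
def load(f): return dict(np.load(f'pics/{f}.npz'))
def ray(d,u,v):
    K=np.array([[d['fx'],0,d['cx']],[0,d['fy'],d['cy']],[0,0,1]],float)
    x=cv2.undistortPoints(np.array([[[u,v]]],float),K,np.array([d['k1'],0,0,0],float))[0,0]
    return -d['R'].T@d['t'], d['R'].T@np.array([x[0],x[1],1])
def atz(d,u,v,z):
    c,r=ray(d,u,v); return c+r*(z-c[2])/r[2]
def tri(*a):
    A=np.zeros((3,3));b=np.zeros(3)
    for d,u,v in a:
        c,r=ray(d,u,v); r=r/np.linalg.norm(r); P=np.eye(3)-np.outer(r,r); A+=P;b+=P@c
    x=np.linalg.solve(A,b); e=[np.linalg.norm(np.cross(x-ray(*q)[0],ray(*q)[1]/np.linalg.norm(ray(*q)[1]))) for q in a]
    return x,e
def proj(d,X):
    K=np.array([[d['fx'],0,d['cx']],[0,d['fy'],d['cy']],[0,0,1]],float)
    return cv2.projectPoints(np.array(X,float).reshape(-1,1,3),cv2.Rodrigues(d['R'])[0],d['t'],K,np.array([d['k1'],0,0,0],float))[0][:,0]
E
python3 - <<'E'
from h import *
np.set_printoptions(precision=4,suppress=True)
for n in('top','side'):
    d=snap(n,n+'0'); print(n,d['fx'],-d['R'].T@d['t'],d['R'][2])
s=telemetry.state(); print({k:np.round(v,3).tolist() for k,v in s.items()})
E
```

```text
pics
top 451.9701671749763 [0.3694 0.0153 1.0099] [ 0.1448  0.0087 -0.9894]
side 490.3123307283971 [ 0.0263 -0.5575  0.663 ] [ 0.4936  0.608  -0.6218]
{'time': 0.1, 'joints': [60.947, 3.025, 80.307, 0.0, 96.748, -4.028], 'qd': [0.052, -0.071, -0.042, 0.033, 0.004, 0.009], 'joint_efforts': [0.001, -38.259, -36.098, -0.0, 0.005, -0.0], 'tcp_pos': [0.222, 0.475, 0.231], 'orientation': [[-0.906, 0.423, -0.001], [0.423, 0.906, -0.001], [0.0, -0.001, -1.0]], 'wrist_force': [-0.091, -0.043, -0.115], 'ft_torque': [0.037, -0.009, -0.017], 'finger_force': 0.0, 'width': 0.086}
```

View pics/top0.png

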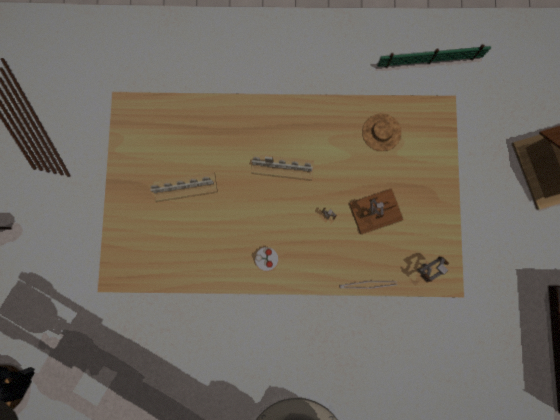

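View pics/side0.png

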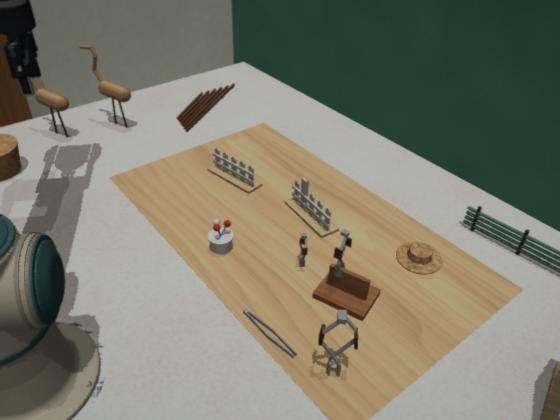

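Top view candidates:
- tweezers on the wooden rest at top (373,208) / side (342,255): the middle size, clipped on the blade
- small standing one at top (326,213) / side (303,248)
- large one at top (433,268) / side (338,340)
- plain tweezers lying flat at top (368,285)

The fence with the tall picket is at top (280,165) / side (310,205). The ordinary fence is at top (184,187) / side (235,168). One close crop will check the choice.

Run:
```python
from h import *
a=load('side0')['pixels'][165:315,270:390]; b=load('top0')['pixels'][145:235,240:410]
A=cv2.resize(a,(400,500),interpolation=cv2.INTER_CUBIC)
B=cv2.resize(b,(400,212),interpolation=cv2.INTER_CUBIC)
t0=load('top0')['pixels'][185:235,340:410]; C=cv2.resize(t0,(400,286),interpolation=cv2.INTER_CUBIC)
o=np.zeros((500,800,3),np.uint8);o[:,:400]=A;o[:212,400:]=B;o[212:498,400:]=C
cv2.imwrite('pics/c1.png',o)
```

```text
(no output)
```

View pics/c1.png

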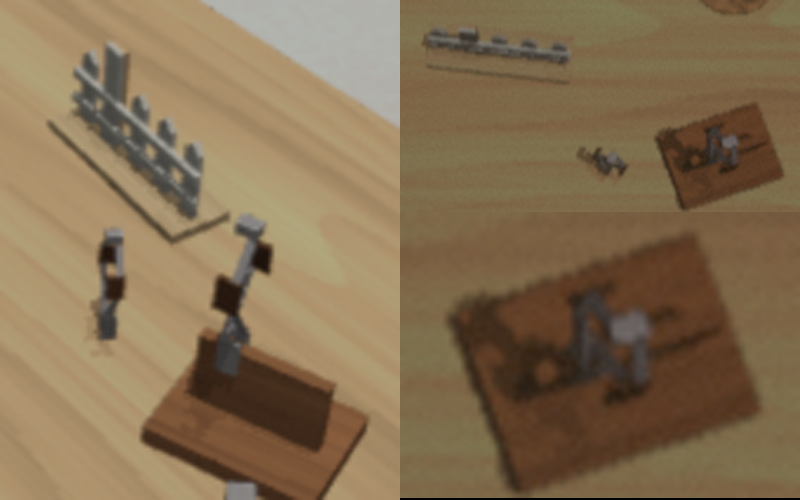

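The crop confirms it. The tweezers clipped on the rest's blade have two dark grips and their rear end at side (345,232) / top (380,205). The tall doubled picket's top is at side (305,179) / top (269,159), second from the end of its fence.

Run:
```python
from h import *
np.set_printoptions(precision=4,suppress=True)
t=load('top0');s=load('side0')
print('rear',tri((t,380.3,204.8),(s,344.7,232.2)), atz(t,380.3,204.8,.145),atz(s,344.7,232.2,.145))
print('picket',tri((t,268.9,159.4),(s,305.1,179.4)),atz(t,268.9,159.4,.082))
# grips side crop centers: (228,296),(262,257)
for q in((228,296),(262,257)): 
    print('grip',atz(s,270+q[0]/3.333,165+q[1]/3.333,.109))
# plate long edges in C (top,bottom surface z~.01?)
P=[(340+(x-400)/5.714,185+(y-212)/5.714) for x,y in((452,310),(695,233),(760,410),(515,492))]
W=[atz(t,*p,.012)[:2] for p in P]; print('plate',W)
for i,j in((0,1),(3,2),(0,3),(1,2)): d=W[j]-W[i]; print(np.linalg.norm(d),np.degrees(np.arctan2(d[1],d[0])))
# fence direction: side crop picket tips (90,55)? ends in top crop
F=[(240+(x-400)/2.353,145+y/2.353) for x,y in((433,37),(559,45),(560,58),(433,45))]
W=[atz(t,*p,.063)[:2] for p in F[:2]];d=W[1]-W[0];print('fence',W,np.linalg.norm(d),np.degrees(np.arctan2(d[1],d[0])))
```

```text
rear (array([ 0.4994, -0.1552,  0.1433]), [np.float64(0.0017640378169050815), np.float64(0.0017640378169050059)]) [ 0.5006 -0.156   0.145 ] [ 0.4962 -0.1558  0.145 ]
picket (array([0.604 , 0.0637, 0.0838]), [np.float64(0.0006662077077619603), np.float64(0.0006662077077619461)]) [0.6039 0.0641 0.082 ]
grip [ 0.4818 -0.1611  0.109 ]
grip [ 0.5159 -0.1505  0.109 ]
plate [array([ 0.5259, -0.1131]), array([ 0.5576, -0.2081]), array([ 0.4882, -0.2318]), array([ 0.455 , -0.1369])]
0.1001514720800776 -71.54886643379938
0.10047215500949112 -70.73856241782732
0.07473137069288208 -161.4019547314665
0.07331196811937794 -161.15633538864063
fence [array([0.6054, 0.097 ]), array([ 0.5993, -0.018 ])] 0.11524838242042097 -93.01774654692584
```

Emit:
servo_tool(targets=[[[-0.04, -0.035, 0], [0, 0, 0.06], 1], [[-0.09, -0.08, 0], [0, 0, 0.14], 1], [[-0.14, -0.12, 0], [0, 0, 0.22], 1], [[-0.19, -0.165, 0], [0, 0, 0.3], 1], [[-0.24, -0.21, 0], [0, 0, 0.38], 1], [[-0.29, -0.255, 0], [0, 0, 0.46], 1], [[-0.34, -0.3, 0], [0, 0, 0.54], 1], [[-0.39, -0.345, 0], [0, 0, 0.62], 1], [[-0.44, -0.39, 0], [0, 0, 0.7], 1], [[-0.48, -0.425, 0], [0, 0, 0.76], 1], [[-0.507, -0.445, 0], [0, 0, 0.79], 1], [[-0.517, -0.4545, 0], [0, 0, 0.806], 1]])

```text
time: 1.6
tcp_pos: [0.4985, -0.1575, 0.2299]
orientation: [[-0.318, 0.948, -0.002], [0.948, 0.318, 0.001], [0.001, -0.002, -1.0]]
wrist_force: [-0.3, 0.2, -0.2]
width: 0.0852
finger_force: 0.0
```

Run:
```python
from h import *
np.set_printoptions(precision=4,suppress=True)
d=snap('wrist','w1'); s=telemetry.state(); print(s['time'],s['tcp_pos'],np.array(s['orientation']),s['joints'],d['T_tool_cam'],d['fx'])
```

```text
1.65 [ 0.4985 -0.1573  0.23  ] [[-0.3183  0.948  -0.0019]
 [ 0.948   0.3183  0.0004]
 [ 0.001  -0.0017 -1.    ]] [-21.5538   2.7274  80.6728  -0.0184  96.7121 -40.1136] [[-0.0013 -0.9528 -0.3035  0.0778]
 [ 1.     -0.0012 -0.0006  0.0006]
 [ 0.0002 -0.3035  0.9528 -0.1422]
 [ 0.      0.      0.      1.    ]] 329.67316248258805
```

View pics/w1.png

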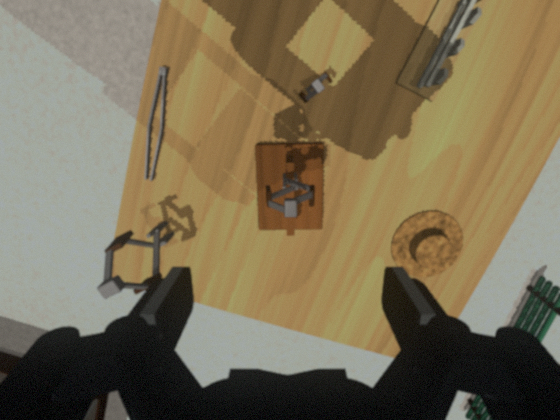

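The wrist view shows the rest centred at (290,187). The tweezers have their rear end at (290,209) and grips at about (270,198) and (311,195). The large pair is at left (130,265), the small one at (318,88), and the fence at upper right. Next step is an enlarged crop for finer pixels.

Run:
```python
from h import *
d=load('w1')
a=cv2.resize(d['pixels'][135:245,245:335],None,fx=5,fy=5,interpolation=cv2.INTER_CUBIC)
a=cv2.convertScaleAbs(a,alpha=1.8,beta=10)
cv2.imwrite('pics/c2.png',a)
```

```text
(no output)
```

View pics/c2.png

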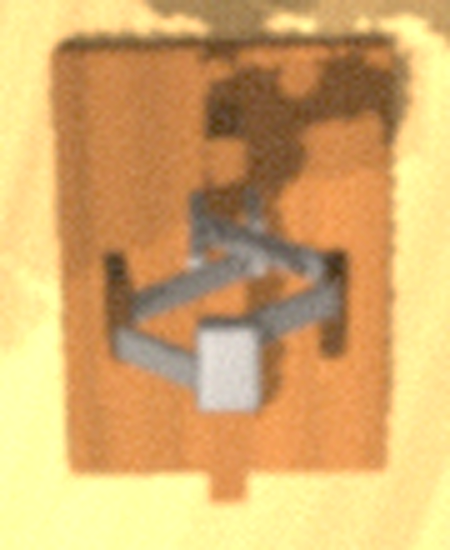

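The crop shows the rear-end cap centred at image (291,208.6). The grips sit at (268.2,195.6) and (312,195.6), level with the image rows.

Run:
```python
from h import *
np.set_printoptions(precision=4,suppress=True)
d=load('w1'); p=lambda x,y:(245+x/5,135+y/5)
R=np.array([[-0.3183,0.948],[0.948,0.3183]]); t=np.array([.4985,-.1573])
def sh(n,q,z): 
    X=atz(d,*p(*q),z); print(n,X,'tool',R.T@(X[:2]-t))
sh('rear',(230,367),.145); sh('gl',(117,303),.109); sh('gr',(334,303),.109); sh('mid',(226,303),.109)
sh('p00',(60,45),.012);sh('p01',(388,45),.012);sh('p10',(72,470),.012);sh('p11',(387,468),.012)
sh('bl',(228,500),.06)
sh('jaw l',(196,228),.06);sh('jaw r',(254,222),.06)
```

```text
rear [ 0.5001 -0.1526  0.145 ] tool [0.0039 0.003 ]
gl [ 0.4828 -0.159   0.109 ] tool [ 0.0034 -0.0154]
gr [ 0.5169 -0.1475  0.109 ] tool [0.0034 0.0206]
mid [ 0.4999 -0.1532  0.109 ] tool [0.0034 0.0027]
p00 [ 0.4566 -0.1353  0.012 ] tool [ 0.0342 -0.0327]
p01 [ 0.524  -0.1127  0.012 ] tool [0.0342 0.0384]
p10 [ 0.488  -0.2289  0.012 ] tool [-0.0645 -0.0327]
p11 [ 0.5579 -0.2049  0.012 ] tool [-0.0641  0.0411]
bl [ 0.5184 -0.2057  0.06  ] tool [-0.0522  0.0035]
jaw l [ 0.4943 -0.1537  0.06  ] tool [ 0.0047 -0.0028]
jaw r [ 0.5046 -0.149   0.06  ] tool [0.0059 0.0084]
```

Emit:
servo_tool(targets=[[[0.003, 0.0025, 0.04], [0, 0, 0], 1], [[0.003, 0.0025, 0.08], [0, 0, 0], 1], [[0.003, 0.0025, 0.105], [0, 0, 0], 1], [[0.003, 0.0025, 0.115], [0, 0, 0], 1], [[0.003, 0.0025, 0.115], [0, 0, 0], 1]])

```text
time: 2.28
tcp_pos: [0.4996, -0.1505, 0.1165]
orientation: [[-0.323, 0.946, -0.0], [0.946, 0.323, 0.0], [0.0, -0.0, -1.0]]
wrist_force: [0.4, -1.2, 1.3]
width: 0.0857
finger_force: 0.0
```

Run:
```python
from h import *
np.set_printoptions(precision=4,suppress=True)
d=snap('wrist','w2'); s=telemetry.state(); print(s['time'],s['tcp_pos'],np.array(s['orientation']))
# expected TCP px & fingers
R=np.array(s['orientation']);t=np.array(s['tcp_pos'])
for y in(-.02,0,.02): print(y,proj(d,R@np.array([0,y,-.019])+t))
cv2.imwrite('pics/w2b.png',cv2.convertScaleAbs(d['pixels'],alpha=1.8,beta=10))
```

```text
2.325 [ 0.5001 -0.1508  0.1174] [[-0.3228  0.9465  0.0013]
 [ 0.9465  0.3228 -0.0003]
 [-0.0007  0.0011 -1.    ]]
-0.02 [[239.9503 293.9251]]
0 [[286.7142 294.0024]]
0.02 [[333.5026 293.9128]]
```

View pics/w2b.png

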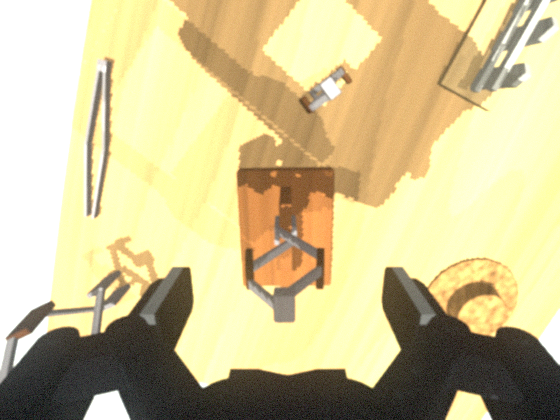

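The grips appear at (249,269) and (320,269) and the rear cap at (285,305). The pads are symmetric about column 287.

Run:
```python
from h import *
np.set_printoptions(precision=4,suppress=True)
d=load('w2'); R=np.array([[-0.3228,.9465],[.9465,.3228]]);t=np.array([.5001,-.1508])
for q,z in(((285,305),.145),((249,269),.109),((320,269),.109),((284.7,269),.109),((238,169),.012),((333,169),.012),((242,284),.012),((332,285),.012)):
    X=atz(d,*q,z); print(q,X,R.T@(X[:2]-t))
print(telemetry.state()['wrist_force'])
cv2.imwrite('pics/c3.png',cv2.convertScaleAbs(cv2.resize(d['pixels'][205:330,230:340],None,fx=4.5,fy=4.5,interpolation=cv2.INTER_CUBIC),alpha=2,beta=10))
```

```text
(285, 305) [ 0.4993 -0.1506  0.145 ] [ 0.0005 -0.0007]
(249, 269) [ 0.4827 -0.1597  0.109 ] [-0.0028 -0.0193]
(320, 269) [ 0.5169 -0.148   0.109 ] [-0.0028  0.0168]
(284.7, 269) [ 0.4999 -0.1538  0.109 ] [-0.0028 -0.0011]
(238, 169) [ 0.4553 -0.1348  0.012 ] [ 0.0296 -0.0372]
(333, 169) [ 0.5236 -0.1116  0.012 ] [0.0295 0.0349]
(242, 284) [ 0.4862 -0.2291  0.012 ] [-0.0696 -0.0385]
(332, 285) [ 0.5591 -0.2053  0.012 ] [-0.0707  0.0383]
[ 0.2589 -0.891  -0.0373]
```

View pics/c3.png

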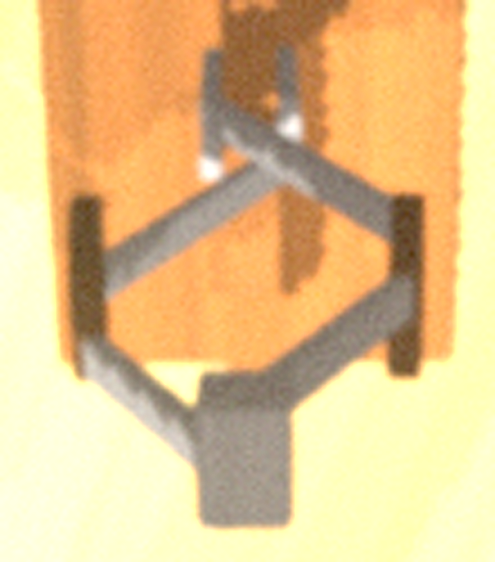

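Emit:
servo_tool(targets=[[[-0.002, -0.001, 0.01], [0, 0, 0], 1], [[-0.002, -0.001, 0.02], [0, 0, 0], 1], [[-0.002, -0.001, 0.028], [0, 0, 0], 1], [[-0.002, -0.001, 0.028], [0, 0, 0], 0.3], [[-0.002, -0.001, 0.028], [0, 0, 0], 0.2], [[-0.002, -0.001, 0.028], [0, 0, 0], -1], [[-0.002, -0.001, 0.028], [0, 0, 0], -1], [[-0.002, -0.001, 0.028], [0, 0, 0], -1], [[-0.002, -0.001, 0.028], [0, 0, 0], -1], [[-0.002, -0.001, 0.028], [0, 0, 0], -1]], newtons=25)

```text
time: 3.58
tcp_pos: [0.4994, -0.1534, 0.0883]
orientation: [[-0.322, 0.947, 0.0], [0.947, 0.322, 0.0], [0.0, 0.0, -1.0]]
wrist_force: [-0.0, 0.1, 0.2]
width: 0.0319
finger_force: 28.3
```

Emit:
servo_tool(targets=[[[0, 0, -0.004], [0, 0, 0], -1], [[0, 0, -0.012], [0, 0, 0], -1], [[0, 0, -0.022], [0, 0, 0], -1], [[0, 0, -0.035], [0, 0, 0], -1], [[0, 0, -0.05], [0, 0, 0], -1], [[0, 0, -0.062], [0, 0, 0], -1], [[0, 0, -0.07], [0, 0, 0], -1], [[0, 0, -0.07], [0, 0, 0], -1]])

```text
time: 4.58
tcp_pos: [0.4996, -0.1535, 0.159]
orientation: [[-0.322, 0.947, 0.001], [0.947, 0.322, -0.0], [-0.001, 0.001, -1.0]]
wrist_force: [-0.3, 0.6, -0.6]
width: 0.0319
finger_force: 28.3
```

Run:
```python
from h import *
np.set_printoptions(precision=4,suppress=True)
d=snap('wrist','w3'); e=snap('side','s3'); s=telemetry.state(); print(s['time'],s['tcp_pos'],s['width'],s['finger_force'],s['wrist_force'],s['joints'])
a=cv2.resize(d['pixels'][150:350,180:400],(400,364),interpolation=cv2.INTER_CUBIC)
b=cv2.resize(e['pixels'][140:300,270:430],(400,400),interpolation=cv2.INTER_CUBIC)
o=np.zeros((400,800,3),np.uint8);o[:364,:400]=a;o[:,400:]=b
cv2.imwrite('pics/c4.png',cv2.convertScaleAbs(o,alpha=1.8,beta=10))
```

```text
4.675 [ 0.4992 -0.1533  0.1578] 0.03182124986573022 28.25722485780716 [-0.7769  0.1144  0.0574] [-21.1262   4.557   87.0348   0.0043  88.4512 -39.9188]
```

View pics/c4.png

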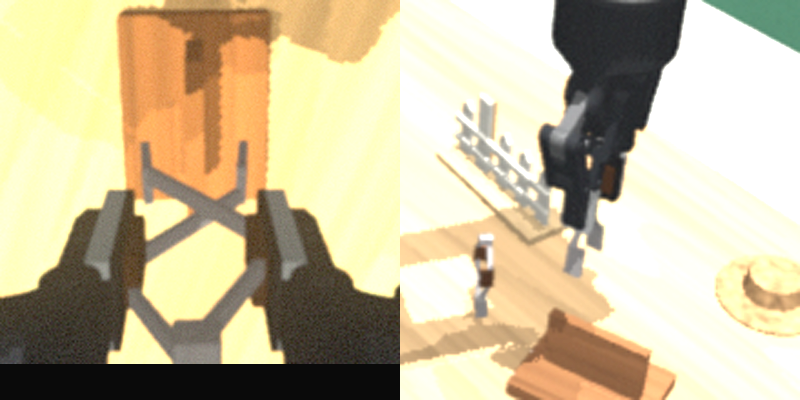

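The tweezers are held with jaws open and symmetric about column 286. The side view shows them clear of the rest. Next: check where the jaws sit against the model, then move over the picket.

Emit:
servo_tool(targets=[[[0.005, 0.005, -0.004], [0, 0, 0.01], -1], [[0.018, 0.018, -0.012], [0, 0, 0.04], -1], [[0.036, 0.035, -0.012], [0, 0, 0.08], -1], [[0.056, 0.055, -0.012], [0, 0, 0.125], -1], [[0.076, 0.075, -0.012], [0, 0, 0.17], -1], [[0.096, 0.094, -0.012], [0, 0, 0.215], -1], [[0.116, 0.114, -0.012], [0, 0, 0.26], -1], [[0.136, 0.134, -0.012], [0, 0, 0.305], -1], [[0.154, 0.151, -0.012], [0, 0, 0.345], -1], [[0.166, 0.163, -0.012], [0, 0, 0.37], -1], [[0.172, 0.169, -0.012], [0, 0, 0.381], -1], [[0.172, 0.169, -0.012], [0, 0, 0.381], -1]])

```text
time: 6.18
tcp_pos: [0.6039, 0.0642, 0.17]
orientation: [[0.052, 0.999, -0.001], [0.999, -0.052, -0.0], [-0.0, -0.001, -1.0]]
wrist_force: [0.2, -0.1, -0.3]
width: 0.0318
finger_force: 28.3
```

Run:
```python
from h import *
np.set_printoptions(precision=4,suppress=True)
d=snap('wrist','w4'); s=telemetry.state(); print(s['time'],s['tcp_pos'],np.array(s['orientation']),s['width'])
R=np.array(s['orientation']);t=np.array(s['tcp_pos']); c=lambda P:(proj(d,[R@np.array(p)+t for p in P])-[220,130])*5
print('pads model crop px (x+-6, tip/top) left then right'); 
for y in(-.016,.016): print(c([(.006,y,.043),(-.006,y,.043),(.006,y*.83,.021),(-.006,y*.83,.021)]))
cv2.imwrite('pics/c5.png',cv2.convertScaleAbs(cv2.resize(d['pixels'][130:250,220:380],None,fx=5,fy=5,interpolation=cv2.INTER_CUBIC),alpha=1.8,beta=10))
```

```text
6.225 [0.6038 0.0638 0.1701] [[ 0.0527  0.9986 -0.0004]
 [ 0.9986 -0.0527 -0.0001]
 [-0.0001 -0.0004 -1.    ]] 0.03191269924488958
pads model crop px (x+-6, tip/top) left then right
[[199.102  489.4745]
 [201.7124 580.6836]
 [208.0992 564.112 ]
 [210.8596 664.2258]]
[[464.872  489.3401]
 [462.5669 580.5676]
 [454.6703 564.0007]
 [452.2777 664.1334]]
```

View pics/c5.png

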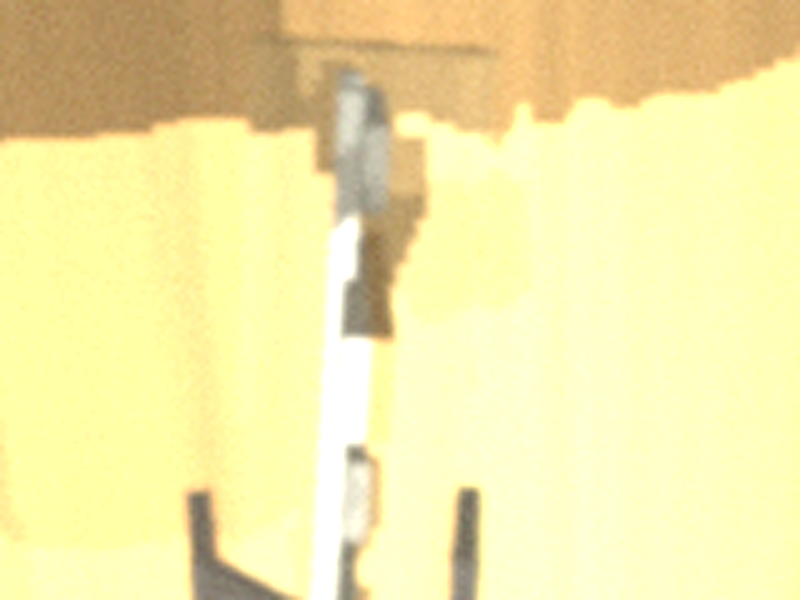

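The jaw tips in the crop at (200,490) and (467,490) match the model, so the tweezers sit centred in the tool. The fence runs nearly vertically between them. The next script projects the fence model into this crop to identify the parts numerically.

Run:
```python
from h import *
np.set_printoptions(precision=1,suppress=True,linewidth=200)
d=load('w4'); c=lambda P:(proj(d,P)-[220,130])*5
p=np.array([.604,.0638]); a=np.radians(-93.); ey=-np.array([np.cos(a),np.sin(a)]); ex=np.array([ey[1],-ey[0]])
P=lambda x,y,z:[*(p+ex*x+ey*y),z]
print('top corners',c([P(x,y,.082) for x,y in((-.004,-.008),(.004,-.008),(.004,.008),(-.004,.008),(0,0))]))
for k in(1,-1,-2,-3): print(k,c([P(0,.028*k,.063),P(0,.028*k,.04),P(0,.028*k,.0)]))
g=cv2.cvtColor(d['pixels'],cv2.COLOR_BGR2GRAY)
print('rows 140..249, cols 278..304')
for r in range(142,260,3): print(r,' '.join('%3d'%v for v in g[r,278:306]))
```

```text
top corners [[307.6 466.1]
 [361.3 466. ]
 [361.6 363.4]
 [306.9 363.4]
 [334.3 415.2]]
1 [[334.3 202.5]
 [334.6 175. ]
 [335.  136.3]]
-1 [[334.8 539.6]
 [335.  488.4]
 [335.3 415.4]]
-2 [[335.  692.4]
 [335.2 631.6]
 [335.5 544.5]]
-3 [[335.3 835.4]
 [335.4 766.4]
 [335.7 666.9]]
rows 140..249, cols 278..304
142  78  82  98 100 100  98  90  86  88  88  91  87  95 101 104  98  97  99 100  99 100 102 105 103 101 102 100 103
145  80  88  95  96  99  98  92  84  84  82  84  88  92  97  99 101  98  98  99 101 100 101 102 102 103 101 105 102
148  83  84  91  94  95  84  84  80  88  90 100 101 103  99  91  83  75  77  84  93  98 101 100  99 101 103 104 103
151  77  80  79  82  84  83  84  85  88  92 111 118 117 112 104  81  69  72  78  88 100 103 103 104 103 104 105 102
154  81  82  84  86  84  85  83  85  88  99 114 118 116 113  94  79  76  75  75  84 104 133 155 162 162 162 160 147
157 138 138 141 138 122 101  85  83  91 101 114 119 115 105  99 100 105 101 103 102 106 112 118 124 123 123 126 139
160 135 139 141 142 122  97  85  85  88  97 106  98  95  92  90  97 104 106 105  99 101 105 
[... 3151 characters left out ...]
 160
244 161 149 148 145 149 160 167 164 154 126  92  70  89 125 155 162 168 165 165 166 167 164 167 163 160 161 162 160
247 155 150 143 148 155 166 169 167 149 115  83  70  75  97 114 128 142 159 162 165 166 165 164 163 164 163 162 158
250  74  89 100 121 150 171 183 176 149 110  80  69  74  87  99 112 134 160 165 166 163 165 163 164 162 161 160 161
253  65  62  58  61  60  67  82  94 100  93  88 101 108 107 105 110 134 155 164 168 165 160 165 158 163 162 161 160
256  63  61  62  63  64  66  64  65  61  57  63  62  73  76  82 101 129 155 163 166 165 164 164 155 145 128 107  84
259  71  64  65  63  65  60  63  65  64  64  62  65  68  62  59  58  61  72  90 108 112 106  88  70  59  57  60  69
```

Run:
```python
from h import *
np.set_printoptions(precision=4,suppress=True,linewidth=200)
d=load('w4'); b=d['pixels'][:,:,0].astype(int)
for r in list(range(194,224,2)): print(r,' '.join('%3d'%v for v in b[r,276:304]))
s_R=np.array([[.0527,.9986],[.9986,-.0527]]); t=np.array([.6038,.0638])
tl=lambda u,v,z: s_R.T@(atz(d,u,v,z)[:2]-t)
print('picket tool xy',tl(293,207.8,.082), [tl(u,v,.082) for u,v in((287.7,207.8),(298.2,207.8),(293,197.5),(293,218))])
# rail left edge (strongest rising gradient, subpixel) 
bs=cv2.GaussianBlur(b.astype(np.float32),(0,0),1); L=[]
for r in range(178,250,2):
    g=np.diff(bs[r,276:291]); k=int(np.argmax(g)); 
    w=np.clip(g[max(k-2,0):k+3],0,None); u=276.5+(np.arange(max(k-2,0),k+3)[:len(w)]*w).sum()/w.sum(); L.append((r,u))
L=np.array(L); print(L[:,1])
Q=np.array([tl(u,r,.045) for r,u in L]); 
from scipy.stats import theilslopes
m=theilslopes(Q[:,1],Q[:,0]); print('yaw of fence rel tool deg',np.degrees(np.arctan(m[0])),m)
```

```text
194  90  93  95  92  95  95  94  95 104 127 144 136  98  64  63  63  59  51  48  43  41  45  68  88 108 108 108 105
196  92  92  92  95  97  91  96 100 108 137 147 132  96  76  75  73  66  62  51  46  44  38  63  90 104 108 107 109
198  93  90  94  96  93  93  97  96 107 129 145 138 127 138 151 145 141 126 104  80  74  74  77  91 105 108 106 108
200  88  92  92  94  96  99  98 103 118 139 146 136 132 153 158 163 158 143 110  91  85  87  93 100 108 106 109 109
202  92  93  94  94  94  95  96  96 111 133 143 133 137 153 160 160 157 142 105  96  87  88  93 102 106 109 106 108
204  90  93  94  97  93  93  97 100 121 141 144 136 143 155 161 160 156 137 104  89  85  91  94 105 111 109 107 109
206  93  93  93  95  97  94  91 101 128 144 149 142 146 157 163 161 146 126 102  88  84  86  98 104 111 110 104 106
208  93  95  93  94  94  99  99 100 123 147 151 145 145 158 159 159 149 129 102  87  87  87  92 108 112 109 109 108
210  91  95  93  95  95  94  97 104 130 151 154 150 154 162 161 157 145 123  97  87  86  90 100 106 109 110 107 109
212  91  95  95  90  94  93  93 101 127 149 156 155 159 
[... 635 characters left out ...]
 112
picket tool xy [0.0041 0.0047] [array([0.0041, 0.0008]), array([0.0041, 0.0085]), array([0.0119, 0.0047]), array([-0.0039,  0.0047])]
[285.5998 285.5287 285.3647 285.1693 284.5694 284.4058 284.3656 284.2513 284.2232 284.1305 284.1983 284.0721 284.0956 283.7463 283.7371 283.7584 283.7051 283.7939 283.7048 283.6738 283.5113 283.3948
 283.2563 283.1302 283.1001 282.8013 282.7227 282.7271 282.6935 282.6065 282.4934 282.3747 282.0972 282.1045 281.996  281.6464]
yaw of fence rel tool deg 2.761941220799656 TheilslopesResult(slope=np.float64(0.04824234105346073), intercept=np.float64(-0.0019852885499808425), low_slope=np.float64(0.04379804227224855), high_slope=np.float64(0.052378671293711224))
```

The picket's top face measures 7.7 x 15.8 mm, against 8 x 16 given. It is centred at tool (+4.1, +4.7) mm, with the fence turned +2.8° from the tool. Correct and descend part way.

Emit:
servo_tool(targets=[[[0.002, 0.002, 0], [0, 0, 0.024], -1], [[0.004, 0.0045, 0], [0, 0, 0.048], -1], [[0.004, 0.0045, 0.008], [0, 0, 0.048], -1], [[0.004, 0.0045, 0.02], [0, 0, 0.048], -1], [[0.004, 0.0045, 0.03], [0, 0, 0.048], -1], [[0.004, 0.0045, 0.035], [0, 0, 0.048], -1], [[0.004, 0.0045, 0.035], [0, 0, 0.048], -1], [[0.004, 0.0045, 0.035], [0, 0, 0.048], -1]])

```text
time: 7.22
tcp_pos: [0.6089, 0.0677, 0.1358]
orientation: [[0.101, 0.995, 0.001], [0.995, -0.101, 0.0], [0.0, 0.001, -1.0]]
wrist_force: [0.8, 0.1, -0.2]
width: 0.0319
finger_force: 28.3
```

Run:
```python
from h import *
np.set_printoptions(precision=1,suppress=True,linewidth=220)
d=snap('wrist','w5'); s=telemetry.state(); print(s['time'],np.round(s['tcp_pos'],4),np.round(s['orientation'],3).tolist(),np.round(s['wrist_force'],1))
R=np.array(s['orientation']);t=np.array(s['tcp_pos'])
P=[(x,y,t[2]-.082) for x in(-.008,.008) for y in(-.004,.004)]
print('model top',proj(d,[R@np.array(p)+t for p in P]))
print('tips',proj(d,[R@np.array([.006,y,.043])+t for y in(-.016,.016)]))
b=d['pixels'][:,:,0].astype(int)
for r in range(188,244,3): print(r,' '.join('%3d'%v for v in b[r,254:320:2]))
```

```text
7.275 [0.6 0.1 0.1] [[0.101, 0.995, 0.001], [0.995, -0.101, 0.0], [0.0, 0.001, -1.0]] [-0.   0.1 -1. ]
model top [[280.4 241.3]
 [292.8 241.2]
 [280.3 217.9]
 [292.9 217.9]]
tips [[260.  227.2]
 [313.1 227.1]]
188  91  90  90  99  98  99  92  92  95  93  94 100  94  83  85  71  62  56  56  53  58  57  63  90  93  95  93  93  95  94  93  97  96
191  86  88  90  96 102  95  94  95  89  94  94  98  94  83  82  73  57  39  40  53  57  61  86  94  99  97  96  95  97  91  87  94  98
194  87  89  87  93  99  98  94  90  96  93 101  97  90 119 150  94  60  43  43  49  53  63  95  98  97  93  96  98  97  92  95  96  94
197  87  88  88  96  99  98  94  96  92  93  99  95 124 160 162  96  53  37  39  53  61  88 100  95  94  97  93  92  93  95  94  97  96
200  84  89  91  92  98  96  94  90  91  91  96  99 134 166 159 101  57  40  42  48  73  89  95  93  96 107 101  94  97  97  97  98  96
203  86  89  86  93  99  95  95  95  94  93  98  98 131 149  83  60  53  43  46  77  96  96 100 107 113 111 102  95  96  99 102 113 108
206  89  92  90  94  99  98  96  95  90  99  97  98 132 145  77  65  58  4
[... 993 characters left out ...]
 102  80  80  97 109
230  86  76  56  50  75  97  96  95  94  94  95  99 130 166 169 159 140  89  87  90  97 110 111 111 112 111 108 107  96  57  58  87 113
233  86  81  57  47  69  94  93  93  98  97  97  97 134 167 162 162 137  90  89  93  98 111 112 114 114 109 109 110  93  51  53  90 113
236  80  79  56  49  59  93  95  95  94  96  96  95 128 164 164 164 140  88  91  95 101 109 110 109 111 111 104 105  83  50  55  96 111
239  85  83  56  48  58  92  97  95  95  95  97  97 130 162 166 164 138  90  86  82  91  96 105 108 108 111 107 107  76  52  55  88 115
242  84  80  60  55  51  60  82  91  94  94  96  98 131 161 159 117  86  70  67  66  97 106 105 111 110 109 106 106  78  58  61  93 115
```

The jaws straddle the picket top within about 1 mm both ways, and the edges now run parallel. Lower the rest of the way.

Emit:
servo_tool(targets=[[[-0.0007, 0.0003, 0.004], [0, 0, 0], -1], [[-0.0007, 0.0003, 0.009], [0, 0, 0], -1], [[-0.0007, 0.0003, 0.014], [0, 0, 0], -1], [[-0.0007, 0.0003, 0.019], [0, 0, 0], -1], [[-0.0007, 0.0003, 0.023], [0, 0, 0], -1], [[-0.0007, 0.0003, 0.027], [0, 0, 0], -1], [[-0.0007, 0.0003, 0.027], [0, 0, 0], -1], [[-0.0007, 0.0003, 0.027], [0, 0, 0], -1], [[-0.0007, 0.0003, 0.027], [0, 0, 0], -1]])

```text
time: 8.4
tcp_pos: [0.609, 0.067, 0.1086]
orientation: [[0.101, 0.995, 0.001], [0.995, -0.101, 0.0], [0.0, 0.001, -1.0]]
wrist_force: [-0.9, -0.4, -0.4]
width: 0.0315
finger_force: 28.3
```

Emit:
servo_tool(targets=[[[0, 0, 0], [0, 0, 0], -0.2], [[0, 0, 0], [0, 0, 0], -0.15], [[0, 0, 0], [0, 0, 0], -0.1], [[0, 0, 0], [0, 0, 0], -0.05], [[0, 0, 0], [0, 0, 0], 0], [[0, 0, 0], [0, 0, 0], 0.05], [[0, 0, 0], [0, 0, 0], 0.1], [[0, 0, 0], [0, 0, 0], 0.2], [[0, 0, 0], [0, 0, 0], 0.5], [[0, 0, 0], [0, 0, 0], 1], [[0, 0, 0], [0, 0, 0], 1], [[0, 0, 0], [0, 0, 0], 1]])

```text
time: 9.9
tcp_pos: [0.6089, 0.0669, 0.1083]
orientation: [[0.101, 0.995, 0.0], [0.995, -0.101, 0.0], [0.0, 0.0, -1.0]]
wrist_force: [0.1, 0.0, -0.3]
width: 0.0854
finger_force: 0.0
```

Emit:
servo_tool(targets=[[[0, 0, -0.008], [0, 0, 0], 1], [[0, 0, -0.02], [0, 0, 0], 1], [[0, 0, -0.04], [0, 0, 0], 1], [[0, 0, -0.07], [0, 0, 0], 1], [[0, 0, -0.1], [0, 0, 0], 1], [[0, 0, -0.12], [0, 0, 0], 1], [[0, 0, -0.12], [0, 0, 0], 1], [[0, 0, -0.12], [0, 0, 0], 1]])

```text
time: 10.9
tcp_pos: [0.6086, 0.0669, 0.2278]
orientation: [[0.101, 0.995, -0.001], [0.995, -0.101, 0.0], [-0.0, -0.001, -1.0]]
wrist_force: [-0.9, 0.3, 0.2]
width: 0.0854
finger_force: 0.0
```

Run:
```python
from h import *
np.set_printoptions(precision=4,suppress=True)
d=snap('wrist','w6'); e=snap('side','s6'); s=telemetry.state(); print(s['time'],s['tcp_pos'],s['wrist_force'])
R=np.array(s['orientation']);t=np.array(s['tcp_pos'])
b=cv2.resize(e['pixels'][120:245,255:345],(400,556),interpolation=cv2.INTER_CUBIC)
a=cv2.resize(d['pixels'][150:270,240:330],(400,533),interpolation=cv2.INTER_CUBIC)
o=np.zeros((556,800,3),np.uint8);o[:533,:400]=a;o[:,400:]=b
cv2.imwrite('pics/c6.png',cv2.convertScaleAbs(o,alpha=1.5,beta=5))
X=lambda x,y,z: R@np.array([x,y,t[2]-z])+t
P=[X(0,0,z) for z in(.165,.129,.082,.065)]
f=lambda q,o,k:(q-o)*k
print('axis wrist',f(proj(d,P),[240,150],4.444)); print('axis side',f(proj(e,P),[255,120],4.444)+[400,0])
```

```text
11.0 [0.6085 0.0669 0.227 ] [-0.0266 -0.2654 -0.6993]
axis wrist [[205.2708 332.4839]
 [205.7091 258.2569]
 [206.1305 187.0494]
 [206.2535 166.296 ]]
axis side [[633.7513 107.979 ]
 [629.0557 176.3616]
 [623.2264 261.1923]
 [621.1971 290.7075]]
```

View pics/c6.png

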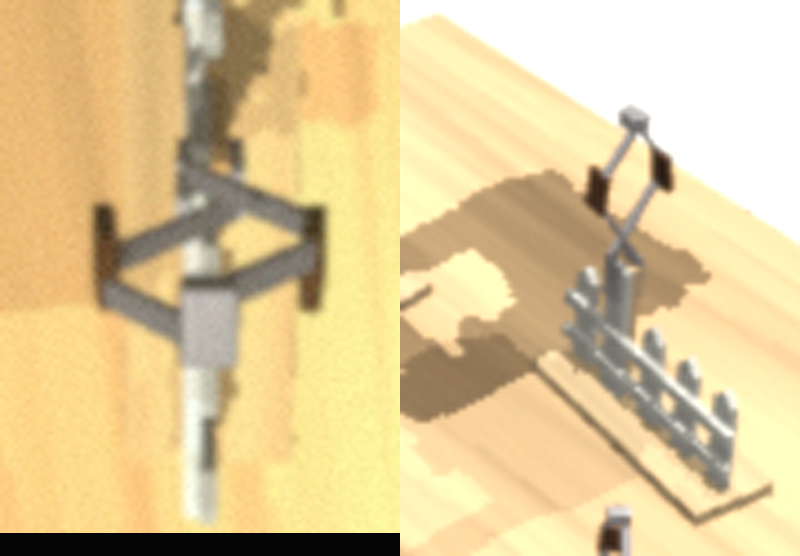

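The last view shows the tweezers upright on the doubled picket, jaws closed on it. The rear cap at crop (210,327) is within 1 mm of the predicted vertical axis at (205,332). The gripper is clear, so I'm handing in.

```bash
python3 -c "
from plant import ticket; print(ticket.sign_off())"
```

```text
the job is handed in; nothing more can be done
None
```

The middle-sized tweezers are off the rest and pinch strip and picket together, upright and centred to about 1 mm in the last camera view; I handed the job in at about 11 s with the gripper clear, and no verdict came back.

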